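# Load the pellet press and set its valve lever to float

## Task

Slide the steel pellet die along the base of the small bench press, without lifting or tipping it, until it stands centred under the ram against the two locating pins. Then push the press's valve lever (the one with the black ball knob, on its right side) away from you, through its working range and past the stiff detent at the end, so that it stays home in the float notch. Leave the press with the die in place and do not disturb the things around it.

Things in the scene. Friction and masses are not known exactly. Their poses are not given: they have to be found in the camera images.
- press: Small fixed bench press. Origin on the worktop below the ram axis; x points away from the operator (die slides in and lever is pushed along +x), y to its left, z up. Grey base x -135..+40, y +-65 mm, flat top 36 mm up. Columns 18 mm thick at x 0, y +-54, foot collars 28 mm. Valve block on the right: x -43..+43, y -79..-134, 64 mm high, cheeks to 95 mm.
- crosshead (a point): Centre of the underside of the press's crosshead, 145 mm above the worktop. Crosshead 56 x 145 mm (x, y), top at 190 mm, cap and nuts to 225 mm. Below it a 52 mm collar down to 133 mm and the 32 mm ram down to 102 mm. A vertical gripper cannot follow the die under it; one leaning back to the operator by about 25 to 40 degrees can.
- pellet_die: Loose plain steel pellet die: upright cylinder 50 mm diameter, 36 mm high, with a 20 mm plunger on top (46 mm in all), 0.3 to 0.55 kg. Origin at the centre of its underside, z up. Starts upright on the press's base 60 to 75 mm in front of the ram axis and up to 15 mm to either side.
- ram_spot (a point): Point on the base's flat top under the ram axis, 36 mm above the worktop, centre of a dark 56 mm disc: where the die's origin belongs. Axes as the press. Two locating pins (10 mm diameter, 14 mm high) stand at x +22, y +-22 mm from it; a centred die touches both, with 1 mm play.
- lever_pivot (a point): Centre of the valve lever's pivot: x 0, y -112, z 82 mm in the press's frame. The lever swings about the press's y axis; its knob end is 125 mm from here.
- lever_knob (a point): Centre of the black ball knob, 32 mm diameter, on the end of the valve lever (9 mm bar), 125 mm from the pivot. It leans 0.45 rad toward the operator at joint 0 and 0.41 rad away at the float end, so its height is always 194 to 207 mm. The crosshead's side is 40 mm to its left.
- valve_lever (a joint): Lever angle, rad, growing as the knob is pushed away (press +x). Starts at 0 to 0.35. Up to 0.49 it moves with 1 to 2 N at the knob and stays where left. There a detent begins that takes about 8 N; its crest is at 0.66; past it the lever snaps into the float notch at 0.80 to 0.86 (hard stop 0.86). Let go before the crest it springs back to 0.40 to 0.49.
- amber_bottle: Amber glass reagent bottle, 48 mm diameter, 95 mm high, loose, stands on the worktop left of the press. Origin at the centre of its underside. Leave it alone.
- petri_dish: Petri dish, 69 mm diameter, 15 mm high, loose, on the worktop left of the press. Origin at the centre of its underside. Leave it alone.
Things that resemble listed ones, but are neither listed nor needed, are in the scene too. There is more than one size of the pellet_die; the job needs the middle-sized.

How it is judged:
By the outcome, as a careful person would: the job done as asked, in the order asked, and still so for the second after the job is handed in, with the robot touching nothing.
It also fails if it takes over 54 s, if anything falls off the work surface, if the arm or the gripper's body presses on something with over 40 N, if the wrist force passes 120 N, or if a joint passes its speed limit or range.

## Robot

A 7-joint arm with a two-finger parallel gripper is mounted at the origin on the work surface; the furniture and walls round the work are solid. World frame = base frame: x ahead of the robot, y to its left, z up, the work surface at z = 0. Lengths are in m, angles in degrees, forces in N, time in s.
With the tool pointing down it reaches from about 0.425 to 0.875 m from the base axis. Payload 4.7 kg.
Tool frame: the origin (TCP) lies between the finger pads; the fingertips stand env.tip_reach ahead of it and the grasp point (between the pads) lies 2 mm behind it (env.tip_reach is the distance from the TCP to the fingertips, in m); z points along the fingers, y is the line along which they close (so a half turn about z gives the same grasp; the last joint's range is limited). The gripper opens to 87 mm and grips with 3 to 60 N. Pads are 19 mm wide; open, the fingers measure 117 mm over their backs; the gripper's body (75 mm by 190 mm) begins 51 mm behind the grasp point.
Start: joints at [70.594, 18.392, -4.016, 83.108, 1.295, 78.541, -3.26], TCP at [0.225, -0.61, 0.24] pointing down, gripper open.
Joint ranges: [-163.93, 163.93], [-17.29, 119.83], [-79.2, 71.16], [3.27, 140.29], [-89.18, 269.18], [5.43, 117.66], [-154.24, 154.24]. Speed limits (degrees/s): [147.25, 147.25, 180, 180, 180, 180, 180].

## Interface

Orientations are given as [roll, pitch, yaw] about the fixed x, y, z axes, in that order (R = Rz(yaw) Ry(pitch) Rx(roll)).
In Python, from cell import env, read_camera gives the robot as it stands. The module is installed in compiled form; this text tells all that it offers.
- The arm moves only by the shell command python3 -m handwheel 'ROWS' [FORCE]. ROWS is a JSON list of rows, 1 to 8 of them, each written [[dx, dy, dz], turn, opening]: dx, dy, dz in m, then a turn about the tool's z in degrees, then the finger opening in m; each row is the pose to reach, as a shift and turn from the pose commanded when the command began, along the tool's axes at that moment; what a row does not reach only later rows make up. A row lasts 1/12 s, in which the tool goes at most 0.0417 m and 7.16 degrees, less where a joint would pass 70% of its speed; a pose out of reach is approached as far as the arm can. The fingers move at their own pace and stop on an object; FORCE is the grip in N (left out, the last holds). Time passes only in rows, so rows that do not move let the fingers close. It prints the time, the measured TCP pose, the force, the opening and the grip force at its end. Input that does not fit is refused with a message, and nothing moves.
- env.get_obs(): the state, without advancing time (a new reading comes with each control period).
- read_camera(name): name is "scene" or "top"; returns a dict with "color" (480x640x3 uint8, blue, green, red), "fx", "fy", "cx", "cy" (pixels), "world_from_camera" (4x4, takes a point from camera to world coordinates). Camera axes: x right, y down, z forward; pixel columns grow to the right and rows downward; lengths in m; the calibration is good to about 2 mm. A picture is of the moment at which its call begins. There is no depth.
- env.sign_off(): hands the job in; it is judged then, once.
The state is a dict: "time_s": time; "qpos": joint angles; "joint_velocities": joint speeds; "effort": joint torques, N m; "tool_pos": TCP position; "tool_rot": TCP orientation; "force": force on the tool from outside, world axes, zero at the start; "wrist_torque": the same for the moment, N m; "grip_width": finger opening in m; "grasp_force": force on a finger pad.
Only numpy, scipy, OpenCV 4.12 (cv2) and the standard library are available. Lean on these libraries where they do the work, as an engineer would, in place of code of your own. Each camera call takes 0.05 s, during which the arm holds its last target. There are 200 camera calls.

## Working session

There is one attempt and no reset: what is moved stays moved. The work goes in short steps, Python scripts to look and compute and a shell command to move; the robot and the scene stay as the last step left them, time stands still between calls to the robot, and variables do not carry over. Pictures are saved under pics/ and viewed, at most 10 in all, crops included, and the job is handed in when it is done.

```bash
mkdir -p pics; python3 - <<'E'
from cell import env, read_camera
import cv2,numpy as np
for n in("scene","top"):
    c=read_camera(n); cv2.imwrite(f"pics/{n}0.png",c["color"]); print(n,c["fx"],c["fy"],c["cx"],c["cy"]);print(np.round(c["world_from_camera"],4).tolist())
o=env.get_obs(); print(o, env.tip_reach)
E
```

```text
scene 476.8586027229767 476.8586027229767 313.982684083086 244.94428907302347
[[0.8397, -0.3979, 0.3695, 0.1332], [-0.5429, -0.6054, 0.582, -0.2491], [-0.0079, -0.6893, -0.7244, 0.7613], [0.0, 0.0, 0.0, 1.0]]
top 596.7843536782179 596.7843536782179 321.6506111369509 239.36114451353754
[[0.0123, -0.9908, 0.1346, 0.3374], [-0.9994, -0.0164, -0.0293, 0.2839], [0.0312, -0.1342, -0.9905, 1.0871], [0.0, 0.0, 0.0, 1.0]]
{'time_s': 0.1, 'qpos': array([70.59462619, 18.43598446, -4.0161586 , 83.16923249,  1.29508093,
       78.54082035, -3.25793803]), 'joint_velocities': array([ 0.0715228 , -0.0543523 , -0.0608202 , -0.17212585, -0.00037882,
        0.053846  , -0.0959362 ]), 'effort': array([-7.98824976e-05, -4.92573059e+01, -4.05669389e-01, -3.13399994e+01,
       -6.40120707e-02,  3.94974905e-02,  7.55257292e-05]), 'tool_pos': array([ 0.22438073, -0.60953553,  0.23854609]), 'tool_rot': array([-1.79899204e+02,  5.38918347e-03,  2.02176756e+01]), 'force': array([-1.01345866,  0.08959553, -0.49431866]), 'wrist_torque': array([-0.02405965, -0.00471753,  0.01853857]), 'grasp_force': 0.0, 'grip_width': 0.08728118328365198} 0.017
```

View pics/scene0.png

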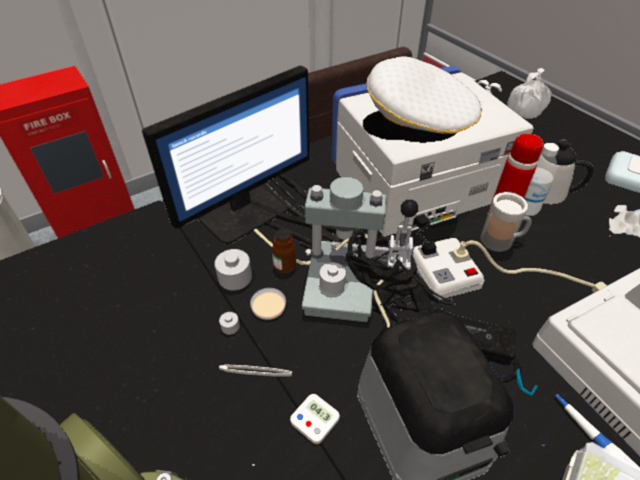

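View pics/top0.png

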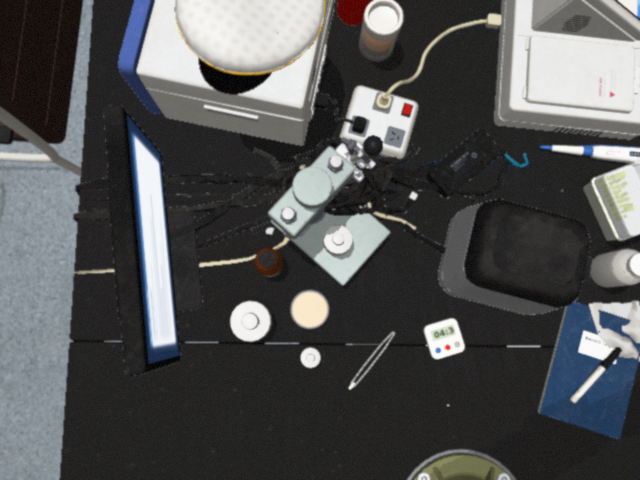

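```bash
cat > h.py <<'E'
import numpy as np,cv2
from cell import env, read_camera
def ray(c,u,v):
    T=c["world_from_camera"]; d=T[:3,:3]@[(u-c["cx"])/c["fx"],(v-c["cy"])/c["fy"],1.]
    return T[:3,3],d/np.linalg.norm(d)
def plane(c,u,v,z):
    o,d=ray(c,u,v); return o+d*(z-o[2])/d[2]
def two(c1,p1,c2,p2):
    o,d=ray(c1,*p1);q,e=ray(c2,*p2)
    s,t=np.linalg.lstsq(np.c_[d,-e],q-o,rcond=None)[0]
    a,b=o+s*d,q+t*e; return (a+b)/2,np.linalg.norm(a-b)
def proj(c,P):
    p=np.linalg.inv(c["world_from_camera"])@np.r_[P,1]; return c["fx"]*p[0]/p[2]+c["cx"],c["fy"]*p[1]/p[2]+c["cy"]
def crop(c,x,y,w,h,k,f):
    cv2.imwrite(f,cv2.resize(c["color"][y:y+h,x:x+w],None,fx=k,fy=k,interpolation=cv2.INTER_CUBIC))
E
python3 - <<'E'
from h import *
import cv2
s=cv2.imread("pics/scene0.png")[170:330,285:445]; t=cv2.imread("pics/top0.png")[130:290,255:415]
r=lambda a:cv2.resize(a,None,fx=4.9,fy=4.9,interpolation=cv2.INTER_CUBIC)
cv2.imwrite("pics/cs.png",cv2.resize(s,(600,600),interpolation=cv2.INTER_CUBIC));cv2.imwrite("pics/ct.png",cv2.resize(t,(600,600),interpolation=cv2.INTER_CUBIC))
E
```

```text
(no output)
```

View pics/cs.png

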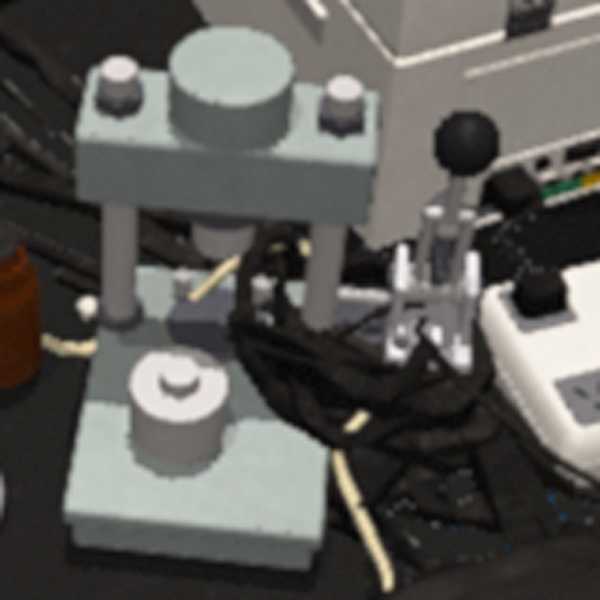

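View pics/ct.png

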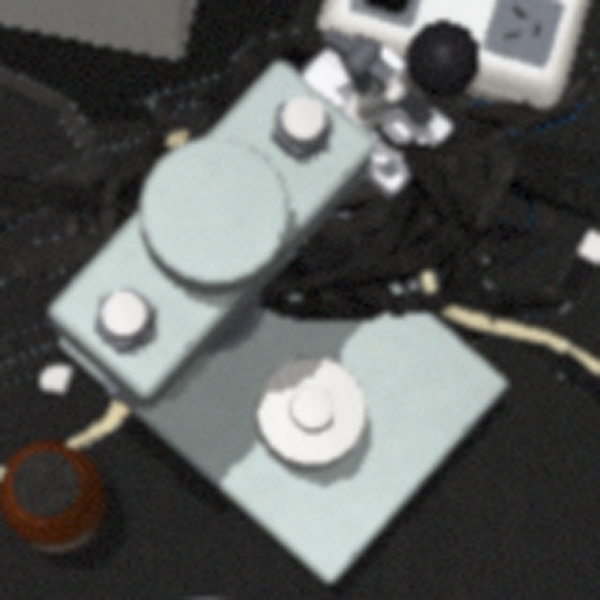

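Scene crop: press with the die at (181,372)/3.75 px, knob at (467,142). Top crop: plunger at (314,405), knob at (443,58), base front corners at (332,583) and (508,382).

```bash
python3 - <<'E'
from h import *
S=read_camera("scene");T=read_camera("top")
P=dict(chFL=((78,143),(150,400)),chFR=((375,165),(378,145)),chBL=((90,70),(48,312)),chBR=((383,92),(282,62)),bFL=((70,515),(332,583)),bFR=((325,538),(508,382)),plunger=((181,372),(314,405)),knob=((467,142),(443,58)),nutL=((119,68),(124,313)),nutR=((344,88),(304,118)),cap=((231,62),(215,212)))
Q={}
for k,(a,b) in P.items():
    a=np.array(a)/3.75-.37+[285,170];b=np.array(b)/3.75-.37+[255,130]
    Q[k],e=two(S,a,T,b); print(k,Q[k].round(4),round(e,4))
    if k in("bFL","bFR"): Q[k+"p"]=plane(T,*b,.036); print('  plane',Q[k+"p"].round(4))
# Fit press pose
M=dict(chFL=(-.028,.0725),chFR=(-.028,-.0725),chBL=(.028,.0725),chBR=(.028,-.0725),bFLp=(-.135,.065),bFRp=(-.135,-.065),nutL=(0,.054),nutR=(0,-.054),cap=(0,0))
A=np.array([M[k] for k in M]);B=np.array([Q[k][:2] for k in M])
U,_,V=np.linalg.svd((A-A.mean(0)).T@(B-B.mean(0)));R=(U@V).T
t=B.mean(0)-R@A.mean(0);print("t",t,"yaw",np.degrees(np.arctan2(R[1,0],R[0,0])),np.linalg.det(R));print((A@R.T+t-B).round(4).tolist())
# die top disc contour in top
die=Q["plunger"][:2];print("die in press",R.T@(die-t),"knob",R.T@(Q["knob"][:2]-t))
for z in (.082,):
    b=np.array((314,405))/3.75-.37+[255,130];a=np.array((181,372))/3.75-.37+[285,170]
    print(R.T@(plane(T,*b,z)[:2]-t),R.T@(plane(S,*a,z)[:2]-t))
E
```

```text
chFL [0.4637 0.2985 0.1866] 0.0002
chFR [0.5711 0.2065 0.1887] 0.0004
chBL [0.4985 0.341  0.1867] 0.0018
chBR [0.6065 0.246  0.1886] 0.0016
bFL [0.4005 0.2133 0.0316] 0.0015
  plane [0.3996 0.2139 0.036 ]
bFR [0.497  0.1302 0.0354] 0.0011
  plane [0.4964 0.1306 0.036 ]
plunger [0.477  0.2259 0.0807] 0.0013
knob [0.6034 0.1817 0.2059] 0.0007
nutL [0.4946 0.3092 0.2116] 0.0009
nutR [0.5755 0.2385 0.2113] 0.0009
cap [0.5342 0.2737 0.2216] 0.0002
t [0.53516554 0.2735631 ] yaw 49.2031687066058 0.9999999999999996
[[-0.0017, 0.0012], [0.0006, -0.0015], [0.0001, 0.0011], [0.0018, 0.0014], [-0.0018, -0.0], [-0.0003, -0.0017], [-0.0003, -0.0003], [0.0005, -0.0002], [0.001, -0.0001]]
die in press [-0.07405016  0.0128878 ] knob [-0.0249652  -0.11171248]
[-0.07394338  0.01245066] [-0.07541286  0.01339381]
```

```bash
python3 -m handwheel '[[[0,0,-0.3],0,0],[[0,0,-0.3],0,0],[[0,0,-0.3],0,0],[[0,0,-0.3],0,0],[[0,0,-0.3],0,0],[[0,0,-0.3],0,0],[[0,0,-0.3],0,0],[[0,0,-0.3],0,0]]' 10
```

```text
time_s: 0.87
tool_pos: [0.2246, -0.6098, 0.5474]
tool_rot: [179.4, -0.0, 20.2]
force: [-0.3, -1.2, 0.7]
grip_width: 0.042
grasp_force: 0.0
```

```bash
python3 -m handwheel '[[[0.27,-0.2,0],0,0],[[0.27,-0.2,0],0,0],[[0.27,-0.2,0],0,0],[[0.27,-0.2,0],0,0],[[0.27,-0.2,0],0,0],[[0.27,-0.2,0],0,0],[[0.27,-0.2,0],0,0],[[0.27,-0.2,0],0,0]]'; python3 -m handwheel '[[[0.27,-0.2,0],0,0],[[0.27,-0.2,0],0,0],[[0.27,-0.2,0],0,0],[[0.27,-0.2,0],0,0],[[0.27,-0.2,0],0,0],[[0.27,-0.2,0],0,0],[[0.27,-0.2,0],0,0],[[0.27,-0.2,0],0,0]]'
```

```text
time_s: 1.53
tool_pos: [0.408, -0.3292, 0.5397]
tool_rot: [180.0, 0.0, 20.2]
force: [1.0, -0.4, -0.2]
grip_width: 0.0005
grasp_force: 0.0
time_s: 2.2
tool_pos: [0.5908, -0.0509, 0.5397]
tool_rot: [180.0, -0.0, 20.2]
force: [0.6, 0.0, 0.8]
grip_width: 0.0005
grasp_force: 0.0
```

```bash
python3 -m handwheel '[[[0,-0.25,0],-29,0],[[0,-0.25,0],-29,0],[[0,-0.25,0],-29,0],[[0,-0.25,0],-29,0],[[0,-0.25,0],-29,0],[[0,-0.25,0],-29,0],[[0,-0.25,0],-29,0]]'; python3 -m handwheel '[[[0.12,-0.21,0],0,0.03],[[0.12,-0.21,0],0,0.03],[[0.12,-0.21,0],0,0.03],[[0.12,-0.21,0],0,0.03],[[0.12,-0.21,0],0,0.03],[[0.12,-0.21,0],0,0.03],[[0.12,-0.21,0],0,0.03]]'; python3 -m handwheel '[[[0,0,-0.3],0,0.03],[[0,0,-0.3],0,0.03],[[0,0,-0.3],0,0.03],[[0,0,-0.3],0,0.03],[[0,0,-0.3],0,0.03],[[0,0,-0.3],0,0.03],[[0,0,-0.3],0,0.03],[[0,0,-0.3],0,0.03]]'
python3 -c "
from cell import env;print(env.get_obs()['qpos'])"
```

```text
time_s: 2.78
tool_pos: [0.4986, 0.1917, 0.5404]
tool_rot: [-179.8, -0.2, 50.1]
force: [-1.3, 1.2, 1.1]
grip_width: 0.0007
grasp_force: 0.0
time_s: 3.37
tool_pos: [0.4178, 0.4169, 0.5379]
tool_rot: [-179.7, 0.1, 50.0]
force: [-0.7, 0.8, -0.4]
grip_width: 0.0289
grasp_force: 0.0
time_s: 4.03
tool_pos: [0.4107, 0.3951, 0.6155]
tool_rot: [179.7, -3.0, 49.2]
force: [-0.1, 0.7, 0.5]
grip_width: 0.0302
grasp_force: 0.0
[-57.23836499  13.54731578  15.78988398  46.20695041  -4.18459511
 117.62336351 -84.83440552]
```

```bash
for i in 1; do python3 -m handwheel '[[[0,0,-0.3],0,0.03],[[0,0,-0.3],0,0.03],[[0,0,-0.3],0,0.03],[[0,0,-0.3],0,0.03],[[0,0,-0.3],0,0.03],[[0,0,-0.3],0,0.03],[[0,0,-0.3],0,0.03],[[0,0,-0.3],0,0.03]]'; done;  python3 -m handwheel '[[[0,0,0.1],0,0.03],[[0,0,0.1],0,0.03],[[0,0,0.1],0,0.03],[[0,0,0.1],0,0.03]]'
python3 -c "
from cell import env;print(env.get_obs()['qpos'])"
```

```text
time_s: 4.7
tool_pos: [0.3819, 0.368, 0.6464]
tool_rot: [179.5, -5.8, 49.3]
force: [-0.2, 0.7, -1.1]
grip_width: 0.0301
grasp_force: 0.0
time_s: 5.03
tool_pos: [0.3884, 0.3749, 0.5416]
tool_rot: [179.5, -5.3, 49.3]
force: [0.4, 0.5, -0.5]
grip_width: 0.03
grasp_force: 0.0
[-67.81903587   2.43641443  22.10431789  67.82900812  -0.72512268
 104.55569679 -86.71846236]
```

```bash
python3 -m handwheel '[[[0.2,0,-0.4],0,0.03],[[0.2,0,-0.4],0,0.03],[[0.2,0,-0.4],0,0.03],[[0.2,0,-0.4],0,0.03],[[0.2,0,-0.4],0,0.03],[[0.2,0,-0.4],0,0.03],[[0.2,0,-0.4],0,0.03],[[0.2,0,-0.4],0,0.03]]';python3 -m handwheel '[[[0.2,0,-0.3],0,0.03],[[0.2,0,-0.3],0,0.03],[[0.2,0,-0.3],0,0.03],[[0.2,0,-0.3],0,0.03],[[0.2,0,-0.3],0,0.03],[[0.2,0,-0.3],0,0.03],[[0.2,0,-0.3],0,0.03],[[0.2,0,-0.3],0,0.03]]'
python3 -c "
from cell import env;print(env.get_obs()['qpos'])"
```

```text
time_s: 5.7
tool_pos: [0.4223, 0.4222, 0.6573]
tool_rot: [179.2, -8.9, 49.3]
force: [0.0, -0.1, -0.0]
grip_width: 0.0303
grasp_force: 0.0
time_s: 6.37
tool_pos: [0.4373, 0.4492, 0.6725]
tool_rot: [179.0, -11.8, 49.3]
force: [-0.5, 0.7, -0.0]
grip_width: 0.0301
grasp_force: 0.0
[-55.4772844   19.86056639  14.415932    31.06209739  -5.99565287
 117.61095689 -86.5128047 ]
```

```bash
python3 -m handwheel '[[[0.1,0,-0.3],0,0.03],[[0.1,0,-0.3],0,0.03],[[0.1,0,-0.3],0,0.03]]';python3 -m handwheel '[[[0.1,0,-0.3],0,0.03],[[0.1,0,-0.3],0,0.03],[[0.1,0,-0.3],0,0.03]]'
python3 -m handwheel '[[[0.1,0,-0.3],0,0.03],[[0.1,0,-0.3],0,0.03],[[0.1,0,-0.3],0,0.03]]'
```

```text
time_s: 6.62
tool_pos: [0.4242, 0.4385, 0.704]
tool_rot: [178.8, -15.0, 49.4]
force: [0.1, 0.1, 1.1]
grip_width: 0.0301
grasp_force: 0.0
time_s: 6.87
tool_pos: [0.4103, 0.4273, 0.7315]
tool_rot: [178.7, -17.7, 49.4]
force: [-0.2, 0.4, 0.7]
grip_width: 0.0303
grasp_force: 0.0
time_s: 7.12
tool_pos: [0.3954, 0.415, 0.7576]
tool_rot: [178.5, -20.4, 49.5]
force: [0.1, -0.2, 0.6]
grip_width: 0.0299
grasp_force: 0.0
```

```bash
python3 -m handwheel '[[[0.1,0,-0.3],0,0.03],[[0.1,0,-0.3],0,0.03],[[0.1,0,-0.3],0,0.03]]';python3 -m handwheel '[[[0.1,0,-0.3],0,0.03],[[0.1,0,-0.3],0,0.03],[[0.1,0,-0.3],0,0.03]]'
python3 -m handwheel '[[[0.1,0,-0.3],0,0.03],[[0.1,0,-0.3],0,0.03],[[0.1,0,-0.3],0,0.03]]';python3 -m handwheel '[[[0.1,0,-0.3],0,0.03],[[0.1,0,-0.3],0,0.03],[[0.1,0,-0.3],0,0.03]]';
python3 -c "
from cell import env;print(env.get_obs()['qpos'])"
```

```text
time_s: 7.37
tool_pos: [0.3792, 0.4009, 0.7836]
tool_rot: [178.4, -23.1, 49.6]
force: [-0.3, 0.2, 0.7]
grip_width: 0.0295
grasp_force: 0.0
time_s: 7.62
tool_pos: [0.3619, 0.3854, 0.8089]
tool_rot: [178.2, -25.8, 49.7]
force: [0.3, -0.1, 0.4]
grip_width: 0.03
grasp_force: 0.0
time_s: 7.87
tool_pos: [0.3437, 0.3684, 0.8331]
tool_rot: [178.1, -28.6, 49.8]
force: [-1.1, -0.2, 0.2]
grip_width: 0.0299
grasp_force: 0.0
time_s: 8.12
tool_pos: [0.3252, 0.3505, 0.856]
tool_rot: [177.9, -31.3, 49.8]
force: [0.4, 0.2, 0.8]
grip_width: 0.0299
grasp_force: 0.0
[-94.80319811   3.59366081  51.55508694  28.71313312  -4.21069236
 117.62030311 -87.85086665]
```

```bash
cat >> h.py <<'E'
from scipy.spatial.transform import Rotation as Ro
PT=np.array([.5352,.2736,0]);PR=Ro.from_euler('z',49.2,degrees=True)
def where():
    o=env.get_obs();R=Ro.from_euler('xyz',o["tool_rot"],degrees=True)
    return PR.inv().apply(o["tool_pos"]+R.apply([0,0,.017])-PT),R
def to(*tips):   # tip targets in the press frame, mm -> shift in tool axes
    p,R=where();print("tip",(p*1000).round(1))
    for q in tips: print(q,R.inv().apply(PR.apply(np.array(q)/1000-p)).round(4))
E
python3 -c "
from h import *
to((-150,12.8,500),(-125,12.8,300),(-125,12.8,100))"
```

```text
tip [-70.2 208.7 841.5]
(-150, 12.8, 500) [-0.2472  0.186   0.2562]
(-125, 12.8, 300) [-0.3297  0.1796  0.44  ]
(-125, 12.8, 100) [-0.4335  0.1735  0.6109]
```

```bash
python3 -m handwheel '[[[-0.247,0.186,0.256],0,0.03],[[-0.247,0.186,0.256],0,0.03],[[-0.247,0.186,0.256],0,0.03],[[-0.247,0.186,0.256],0,0.03],[[-0.247,0.186,0.256],0,0.03],[[-0.247,0.186,0.256],0,0.03],[[-0.247,0.186,0.256],0,0.03],[[-0.247,0.186,0.256],0,0.03]]'
python3 -c "
from h import *
to((-150,12.8,500),(-130,12.8,200),(-130,12.8,80));print(env.get_obs()['qpos'])"
```

```text
time_s: 8.78
tool_pos: [0.3559, 0.27, 0.7348]
tool_rot: [177.6, -31.2, 50.6]
force: [-0.4, 0.6, -0.7]
grip_width: 0.03
grasp_force: 0.0
tip [-111.1  132.8  720.3]
(-150, 12.8, 500) [-0.1498  0.1118  0.1718]
(-130, 12.8, 200) [-0.2879  0.101   0.4387]
(-130, 12.8, 80) [-0.3499  0.0966  0.5413]
[-64.77980945 -17.20875556  15.17998505  64.9877685    6.15781397
 100.26103796 -86.29498275]
```

```bash
python3 -m handwheel '[[[-0.15,0.112,0.172],0,0.03],[[-0.15,0.112,0.172],0,0.03],[[-0.15,0.112,0.172],0,0.03],[[-0.15,0.112,0.172],0,0.03],[[-0.15,0.112,0.172],0,0.03],[[-0.15,0.112,0.172],0,0.03],[[-0.15,0.112,0.172],0,0.03],[[-0.15,0.112,0.172],0,0.03]]'
python3 -c "
from h import *
to((-140,12.8,500),(-130,12.8,250),(-130,12.8,80));print(env.get_obs()['qpos'])"
```

```text
time_s: 9.45
tool_pos: [0.4289, 0.2097, 0.6309]
tool_rot: [177.9, -29.9, 48.0]
force: [1.0, -5.4, -0.4]
grip_width: 0.0303
grasp_force: 0.0
tip [-109.4   37.9  616.2]
(-140, 12.8, 500) [-0.084   0.0226  0.0866]
(-130, 12.8, 250) [-0.2     0.0142  0.3081]
(-130, 12.8, 80) [-0.2848  0.0088  0.4554]
[ -9.60176018 -17.23499016  -7.16725082  79.3332061  -15.15163602
  90.3767923  -63.31645623]
```

```bash
python3 -m handwheel '[[[-0.084,0.022,0.087],0,0.03],[[-0.084,0.022,0.087],0,0.03],[[-0.084,0.022,0.087],0,0.03],[[-0.2,0.014,0.308],0,0.03],[[-0.2,0.014,0.308],0,0.03],[[-0.2,0.014,0.308],0,0.03],[[-0.2,0.014,0.308],0,0.03],[[-0.2,0.014,0.308],0,0.03]]'
python3 -c "
from h import *
to((-130,12.8,250),(-125,12.8,80));print(env.get_obs()['qpos'])"
```

```text
time_s: 10.12
tool_pos: [0.4807, 0.2142, 0.4268]
tool_rot: [178.4, -29.5, 49.7]
force: [0.8, -2.8, 1.0]
grip_width: 0.0298
grasp_force: 0.0
tip [-72.2   2.1 412. ]
(-130, 12.8, 250) [-0.1299 -0.0143  0.1123]
(-125, 12.8, 80) [-0.2092 -0.0184  0.2628]
[-10.99394288 -17.28461819  -5.10686011 103.13489823 -17.08721928
  68.84036171 -54.28221088]
```

```bash
python3 -m handwheel '[[[-0.13,-0.014,0.112],0,0.03],[[-0.13,-0.014,0.112],0,0.03],[[-0.13,-0.014,0.112],0,0.03],[[-0.13,-0.014,0.112],0,0.03],[[-0.13,-0.014,0.112],0,0.03],[[-0.13,-0.014,0.112],0,0.03],[[-0.13,-0.014,0.112],0,0.03]]'
python3 -c "
from h import *
to((-130,12.8,200),(-125,12.8,80));print(env.get_obs()['qpos'])"
```

```text
time_s: 10.7
tool_pos: [0.4498, 0.1913, 0.2327]
tool_rot: [-178.5, -27.2, 49.3]
force: [0.6, -0.2, 0.1]
grip_width: 0.0298
grasp_force: 0.0
tip [-110.3   11.3  217.6]
(-130, 12.8, 200) [-0.0256 -0.0013  0.0067]
(-125, 12.8, 80) [-0.076   0.0016  0.1157]
[ 17.03446503 -17.24581813 -26.06853496 122.983085   -31.70437153
  55.77411883 -35.4265775 ]
```

```bash
python3 -m handwheel '[[[-0.04,0.001,0.035],0,0.03],[[-0.04,0.001,0.035],0,0.03],[[-0.04,0.001,0.035],0,0.03],[[-0.04,0.001,0.035],0,0.03],[[-0.076,0.002,0.116],0,0.03],[[-0.076,0.002,0.116],0,0.03],[[-0.076,0.002,0.116],0,0.03],[[-0.076,0.002,0.116],0,0.03]]'
python3 -c "
from h import *
to((-125,12.8,80),(-118,12.8,46));print(env.get_obs()['qpos'])"
```

```text
time_s: 11.37
tool_pos: [0.4391, 0.1844, 0.0953]
tool_rot: [-178.3, -27.3, 49.6]
force: [0.1, -1.4, 0.8]
grip_width: 0.03
grasp_force: 0.0
tip [-122.5   15.    80.2]
(-125, 12.8, 80) [-0.0023  0.0022 -0.0011]
(-118, 12.8, 46) [-0.0117  0.0032  0.0323]
[ 14.99622763  -7.96275142 -26.82668072 133.74880141 -36.20441798
  37.54519764 -26.22479518]
```

```bash
python3 -m handwheel '[[[-0.011,0.003,0.015],0,0.03],[[-0.011,0.003,0.031],0,0.03],[[-0.011,0.003,0.031],0,0.03],[[-0.011,0.003,0.031],0,0.03]]'
python3 - <<'E'
from h import *
to((-108,12.8,46));
S=read_camera("scene");T=read_camera("top")
a=S["color"][170:330,285:445];b=T["color"][150:310,255:415]
cv2.imwrite("pics/a1.png",np.hstack([cv2.resize(x,(400,400),interpolation=cv2.INTER_CUBIC) for x in(a,b)]))
E
```

```text
time_s: 11.7
tool_pos: [0.4461, 0.1858, 0.0653]
tool_rot: [-178.6, -27.5, 49.6]
force: [-0.1, 0.4, -0.3]
grip_width: 0.0302
grasp_force: 0.0
tip [-116.8   10.6   50.3]
(-108, 12.8, 46) [ 0.0059 -0.002   0.0079]
```

View pics/a1.png

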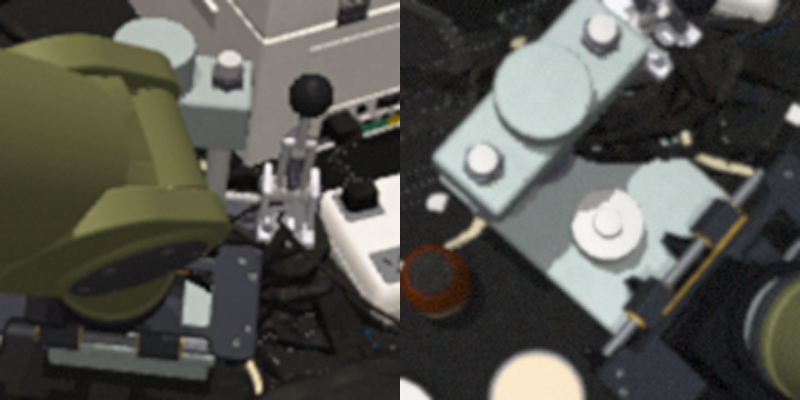

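```bash
python3 -m handwheel '[[[0.006,-0.002,0.005],0,0.03],[[0.009,-0.002,0.008],0,0.03],[[0.009,-0.002,0.008],0,0.03]]'
python3 -c "
from h import *
to((-104,12.8,46),(-60,5.8,46),(-28.5,0,46))"
```

```text
time_s: 12.05
tool_pos: [0.4508, 0.1962, 0.0606]
tool_rot: [-178.6, -27.4, 49.6]
force: [-0.4, -0.8, -0.1]
grip_width: 0.0301
grasp_force: 0.0
tip [-105.9   13.8   45.5]
(-104, 12.8, 46) [0.0019 0.001  0.0004]
(-60, 5.8, 46) [0.041  0.0089 0.0204]
(-28.5, 0, 46) [0.0689 0.0153 0.0347]
```

```bash
python3 -m handwheel '[[[0.006,0,0.003],0,0.03],[[0.012,0.002,0.006],0,0.03],[[0.018,0.003,0.009],0,0.03],[[0.024,0.005,0.012],0,0.03],[[0.03,0.006,0.015],0,0.03],[[0.036,0.007,0.018],0,0.03],[[0.041,0.009,0.02],0,0.03],[[0.041,0.009,0.02],0,0.03]]'
python3 - <<'E'
from h import *
to((-60,5.8,46),(-40,2,46),(-28.5,0,46))
T=read_camera("top");S=read_camera("scene")
cv2.imwrite("pics/a2.png",np.hstack([cv2.resize(x,(400,400),interpolation=cv2.INTER_CUBIC) for x in(S["color"][170:330,285:445],T["color"][150:310,255:415])]))
E
```

```text
time_s: 12.72
tool_pos: [0.487, 0.2256, 0.0608]
tool_rot: [-178.5, -27.4, 49.6]
force: [-0.8, 0.4, -0.3]
grip_width: 0.03
grasp_force: 0.3
tip [-60.    5.6  45.7]
(-60, 5.8, 46) [ 0.0002 -0.0002 -0.0002]
(-40, 2, 46) [0.0179 0.0039 0.0089]
(-28.5, 0, 46) [0.0281 0.0061 0.0141]
```

View pics/a2.png

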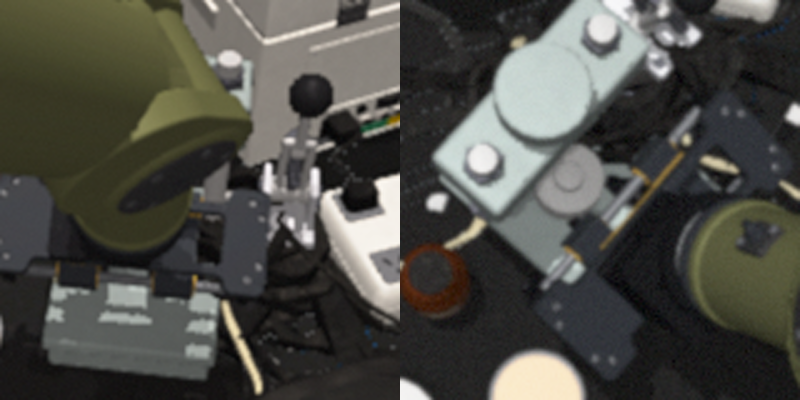

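```bash
python3 - <<'E'
from h import *
T=read_camera("top");P=plane(T,321.9,220.9,.082);print(PR.inv().apply(P-PT)*1000)
E
python3 -m handwheel '[[[0.005,0.001,0.002],0,0.03],[[0.01,0.002,0.005],0,0.03],[[0.015,0.003,0.0075],0,0.03],[[0.019,0.004,0.009],0,0.03],[[0.019,0.004,0.009],0,0.03]]'
python3 -c "
from h import *
to((-34,1,46),(-28.5,0,46),(-25,0,46))"
```

```text
[-33.96368614   9.52376264  82.        ]
time_s: 13.28
tool_pos: [0.5034, 0.2389, 0.0614]
tool_rot: [-178.5, -27.4, 49.6]
force: [-0.5, -0.4, 0.3]
grip_width: 0.0297
grasp_force: 0.4
tip [-39.3   1.8  46.3]
(-34, 1, 46) [0.0045 0.001  0.0027]
(-28.5, 0, 46) [0.0094 0.0021 0.0052]
(-25, 0, 46) [0.0125 0.0021 0.0068]
```

```bash

python3 -m handwheel '[[[0.002,0,0.001],0,0.03],[[0.004,0.001,0.002],0,0.03],[[0.006,0.001,0.003],0,0.03],[[0.008,0.0015,0.004],0,0.03],[[0.008,0.0015,0.004],0,0.03],[[0.008,0.0015,0.004],0,0.03]]'
python3 -c "
from h import *
to((-28.5,0,46),(-25,0,46))"
python3 -m handwheel '[[[0.001,0,0.0005],0,0.03],[[0.002,0,0.001],0,0.03],[[0.003,0,0.0015],0,0.03],[[0.003,0,0.0015],0,0.03]]'
python3 -c "
from h import *
to((-26,0,46),(-24,0,46))"
```

```text
time_s: 13.78
tool_pos: [0.5096, 0.2442, 0.0613]
tool_rot: [-178.5, -27.3, 49.5]
force: [-1.1, -0.2, -0.9]
grip_width: 0.03
grasp_force: 0.7
tip [-31.2   0.6  46.2]
(-28.5, 0, 46) [0.0023 0.0007 0.0014]
(-25, 0, 46) [0.0054 0.0007 0.003 ]
time_s: 14.12
tool_pos: [0.5117, 0.2466, 0.0613]
tool_rot: [-178.5, -27.3, 49.5]
force: [-1.2, -1.6, 0.4]
grip_width: 0.0297
grasp_force: 1.1
tip [-28.    0.6  46.2]
(-26, 0, 46) [0.0017 0.0007 0.001 ]
(-24, 0, 46) [0.0035 0.0007 0.002 ]
```

```bash

python3 -m handwheel '[[[0.001,0,0.0005],0,0.03],[[0.0018,0.0005,0.001],0,0.03],[[0.0018,0.0005,0.001],0,0.03],[[0.0018,0.0005,0.001],0,0.03]]'
python3 -m handwheel '[[[0.001,0,0.0005],0,0.03],[[0.0018,0,0.001],0,0.03],[[0.0018,0,0.001],0,0.03],[[0.0018,0,0.001],0,0.03]]'
python3 -c "
from h import *
to((-24,0,46),(-22,0,46))"
```

```text
time_s: 14.45
tool_pos: [0.5132, 0.2479, 0.0611]
tool_rot: [-178.5, -27.3, 49.5]
force: [-1.3, -1.6, 1.3]
grip_width: 0.0297
grasp_force: 1.4
time_s: 14.78
tool_pos: [0.5138, 0.2485, 0.0606]
tool_rot: [-178.5, -27.2, 49.5]
force: [-5.8, -5.1, 4.2]
grip_width: 0.0305
grasp_force: 4.3
tip [-25.2   0.3  45.5]
(-24, 0, 46) [0.0013 0.0003 0.0001]
(-22, 0, 46) [0.0031 0.0003 0.001 ]
```

```bash

python3 -m handwheel '[[[0.001,0,0.0005],0,0.03],[[0.001,0,0.0005],0,0.03],[[0.001,0,0.0005],0,0.03]]'
python3 -c "
from h import *
to((-24,0,46),(-45,0,46),(-80,0,46),(-110,0,46))"
```

```text
time_s: 15.03
tool_pos: [0.5141, 0.2488, 0.0603]
tool_rot: [-178.4, -27.1, 49.5]
force: [-8.4, -8.0, 6.7]
grip_width: 0.0299
grasp_force: 6.0
tip [-24.8   0.2  45.2]
(-24, 0, 46) [ 0.0011  0.0002 -0.0004]
(-45, 0, 46) [-0.0176 -0.0001 -0.0099]
(-80, 0, 46) [-0.0487 -0.0008 -0.0259]
(-110, 0, 46) [-0.0754 -0.0013 -0.0395]
```

```bash

python3 -m handwheel '[[[-0.003,0,-0.002],0,0.03],[[-0.018,0,-0.01],0,0.03],[[-0.05,-0.001,-0.027],0,0.03],[[-0.078,-0.001,-0.042],0,0.03],[[-0.078,-0.001,-0.042],0,0.03]]'
python3 -m handwheel '[[[0.03,0,-0.06],0,0.03],[[0.03,0,-0.06],0,0.03],[[0.06,0,-0.12],0,0.03],[[0.06,0,-0.12],0,0.03],[[0.09,0,-0.18],0,0.03],[[0.09,0,-0.18],0,0.03]]'
python3 -c "
from h import *
to((-70,-112,330),(-110,-112,300),(-110,-112,185),(-60,-112,190))"
```

```text
time_s: 15.45
tool_pos: [0.4551, 0.179, 0.0614]
tool_rot: [-178.5, -27.1, 49.3]
force: [-0.1, -0.2, -1.4]
grip_width: 0.03
grasp_force: 0.0
time_s: 15.95
tool_pos: [0.4616, 0.1784, 0.269]
tool_rot: [-178.8, -27.6, 49.7]
force: [0.7, 0.7, 0.2]
grip_width: 0.0299
grasp_force: 0.0
tip [-112.3   -6.   253.9]
(-70, -112, 330) [ 0.072   0.1053 -0.0504]
(-110, -112, 300) [ 0.0226  0.1051 -0.0423]
(-110, -112, 185) [-0.0306  0.1072  0.0596]
(-60, -112, 190) [0.016  0.108  0.0783]
```

```bash

python3 -m handwheel '[[[0,-0.2,-0.05],0,0.03],[[0,-0.2,-0.05],0,0.03],[[0,-0.2,-0.05],0,0.03],[[0,-0.2,-0.05],0,0.03],[[0,-0.2,-0.05],0,0.03],[[0,-0.2,-0.05],0,0.03]]'
python3 - <<'E'
from h import *
to((-110,-112,300))
S=read_camera("scene");T=read_camera("top")
cv2.imwrite("pics/a3.png",np.hstack([cv2.resize(x,(400,400),interpolation=cv2.INTER_CUBIC) for x in(S["color"][170:330,285:445],T["color"][150:310,255:415])]))
E
```

```text
time_s: 16.45
tool_pos: [0.4277, 0.2294, 0.249]
tool_rot: [-176.8, -25.6, 48.8]
force: [1.0, -1.1, 1.1]
grip_width: 0.03
grasp_force: 0.0
tip [-96.4  53.4 233.7]
(-110, -112, 300) [ 0.0175  0.1615 -0.0744]
```

View pics/a3.png

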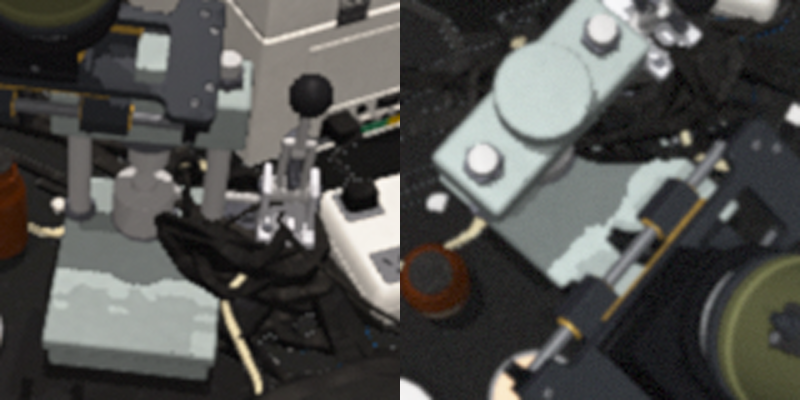

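The scene half shows the die between the columns, body about x 112–175, y 180–235; zoom to check centring.

```bash
python3 - <<'E'
from h import *
S=read_camera("scene")
x0,y0,w,h,k=320,225,50,45,12
crop(S,x0,y0,w,h,k,"pics/a4.png")
R=PR.as_matrix()
def px(x,y,z):
    u,v=proj(S,PT+R@[x/1000,y/1000,z/1000]); return round((u-x0+.5)*k),round((v-y0+.5)*k)
print("plunger top",px(0,0,82),"die top L/R",px(0,25,72),px(0,-25,72),"front bottom",px(-25,0,36),"side bottoms",px(0,25,36),px(0,-25,36),"dx 5mm",px(-5,0,82),"dy5",px(0,5,82))
im=cv2.imread("pics/a4.png")
def circ(r,z,col):
    pts=[px(r*np.cos(a),r*np.sin(a),z) for a in np.linspace(0,6.28,60)]
    cv2.polylines(im,[np.array(pts)],True,col,1)
circ(25,36,(0,0,255));circ(25,72,(0,255,0));circ(10,82,(255,0,0));cv2.imwrite("pics/a5.png",im)
E
```

```text
plunger top (292, 196) die top L/R (140, 224) (440, 252) front bottom (268, 493) side bottoms (137, 369) (428, 397) dx 5mm (289, 218) dy5 (262, 193)
```

View pics/a5.png

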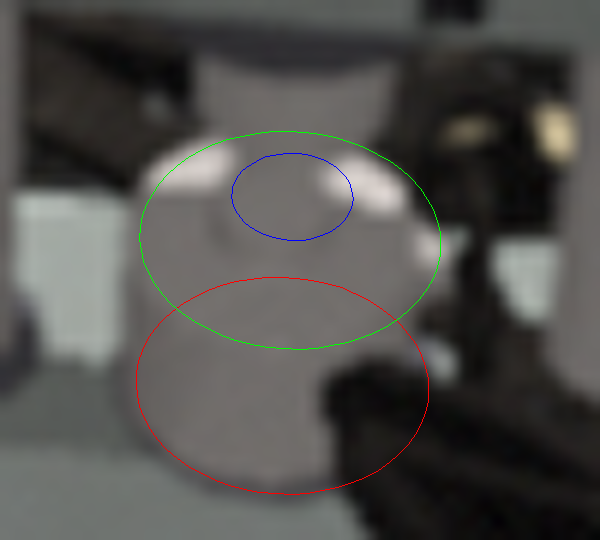

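Die sits centred within measurement error (visible edges 125..448 vs predicted 138..440, foot at 490 as predicted). Next, check the printer's clearance to the lever push.

```bash
python3 - <<'E'
from h import *
S=read_camera("scene");T=read_camera("top")
P,e=two(S,(385,234),T,(303,141));print("printer bottom corner",PR.inv().apply(P-PT)*1000,e)
for z in(.1,.2,.25): print(z,PR.inv().apply(plane(T,303,141,z)-PT)*1000, PR.inv().apply(plane(T,200,113,z)-PT)*1000)
to((-100,-60,330),(-75,-116,300),(-75,-116,192))
E
```

```text
printer bottom corner [ 96.36859775 -86.39522793  17.32592146] 0.004701200394941961
0.1 [ 80.06776016 -69.81012337 100.        ] [243.48852638  11.13666074 100.        ]
0.2 [ 59.64885134 -46.89027065 200.        ] [206.51332251  25.85572679 200.        ]
0.25 [ 49.43939693 -35.43034429 250.        ] [188.02572058  33.21525981 250.        ]
tip [-96.2  54.4 233.7]
(-100, -60, 330) [ 0.0391  0.1087 -0.0951]
(-75, -116, 300) [ 0.0489  0.1668 -0.0607]
(-75, -116, 192) [0.002  0.1729 0.0365]
```

```bash

python3 -m handwheel '[[[0.02,0.04,-0.08],0,0],[[0.04,0.1,-0.095],0,0],[[0.04,0.1,-0.095],0,0],[[0.04,0.1,-0.095],0,0],[[0.05,0.167,-0.08],0,0],[[0.05,0.167,-0.08],0,0],[[0.05,0.167,-0.08],0,0]]'
python3 -c "
from h import *
to((-75,-114,300),(-75,-114,193))"
```

```text
time_s: 17.28
tool_pos: [0.5703, 0.1217, 0.3307]
tool_rot: [-176.4, -25.6, 48.2]
force: [-0.3, 0.2, -0.5]
grip_width: 0.0008
grasp_force: 0.0
tip [ -84.7 -124.9  315.4]
(-75, -114, 300) [ 0.002  -0.0099  0.0187]
(-75, -114, 193) [-0.0442 -0.0039  0.115 ]
```

```bash

python3 -m handwheel '[[[0.002,-0.01,0.019],0,0],[[-0.02,-0.008,0.065],0,0],[[-0.044,-0.004,0.115],0,0],[[-0.044,-0.004,0.115],0,0],[[-0.044,-0.004,0.115],0,0]]'
python3 -c "
from h import *
print(env.get_obs()['grip_width'])
to((-45,-114,195),(5,-114,195),(20,-114,195),(32,-114,195))"
```

```text
time_s: 17.7
tool_pos: [0.56, 0.1414, 0.2035]
tool_rot: [-175.9, -25.2, 48.5]
force: [-0.9, -0.3, -0.6]
grip_width: 0.0003
grasp_force: 0.0
0.0002780570310659422
tip [ -76.7 -104.   188.1]
(-45, -114, 195) [0.0317 0.0101 0.0066]
(5, -114, 195) [0.077  0.011  0.0278]
(20, -114, 195) [0.0905 0.0113 0.0342]
(32, -114, 195) [0.1014 0.0115 0.0393]
```

```bash

python3 -m handwheel '[[[0.015,0.01,0.003],0,0],[[0.032,0.01,0.007],0,0],[[0.047,0.01,0.014],0,0],[[0.062,0.011,0.021],0,0],[[0.077,0.011,0.028],0,0],[[0.077,0.011,0.028],0,0]]' 30
python3 -c "
from h import *
to((5,-114,195),(20,-114,195),(28,-114,195),(34,-114,195))"
```

```text
time_s: 18.2
tool_pos: [0.6266, 0.2001, 0.2205]
tool_rot: [-176.5, -25.8, 48.9]
force: [0.3, 0.6, 0.9]
grip_width: 0.0003
grasp_force: 0.0
tip [  11.5 -116.2  205.3]
(5, -114, 195) [-0.0104 -0.0018  0.0065]
(20, -114, 195) [ 0.0031 -0.0014  0.013 ]
(28, -114, 195) [ 0.0103 -0.0013  0.0165]
(34, -114, 195) [ 0.0157 -0.0011  0.0191]
```

```bash

python3 -m handwheel '[[[0.003,-0.001,0.01],0,0],[[0.006,-0.001,0.014],0,0],[[0.01,-0.001,0.016],0,0],[[0.01,-0.001,0.016],0,0],[[0.01,-0.001,0.016],0,0]]'
python3 - <<'E'
from h import *
to((34,-114,195),(-20,-114,195),(-20,-114,320))
S=read_camera("scene");T=read_camera("top")
cv2.imwrite("pics/a6.png",np.hstack([cv2.resize(x,(400,400),interpolation=cv2.INTER_CUBIC) for x in(S["color"][130:290,325:485],T["color"][80:240,275:435])]))
E
```

```text
time_s: 18.62
tool_pos: [0.6333, 0.2117, 0.2073]
tool_rot: [-176.3, -25.6, 48.8]
force: [-0.2, -0.1, -0.4]
grip_width: 0.0003
grasp_force: 0.2
tip [  24.6 -113.7  192. ]
(34, -114, 195) [0.0098 0.0003 0.0014]
(-20, -114, 195) [-0.0389 -0.0008 -0.0219]
(-20, -114, 320) [ 0.0151 -0.008  -0.1344]
```

View pics/a6.png

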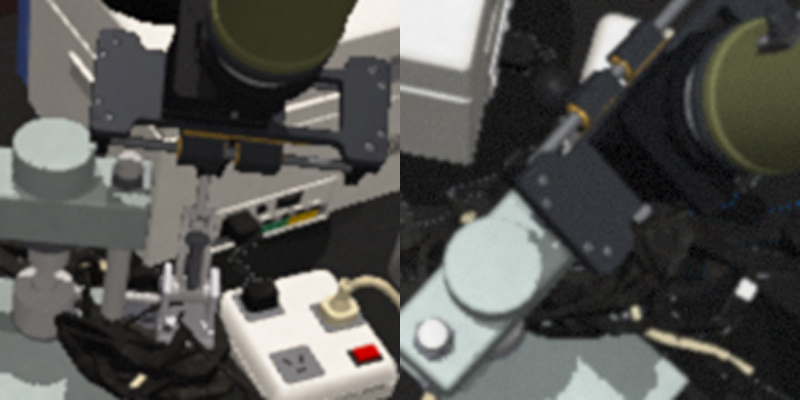

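```bash

python3 -m handwheel '[[[0.001,0,0.0005],0,0],[[0.002,0,0.001],0,0],[[0.002,0,0.001],0,0]]'
python3 - <<'E'
from h import *
T=read_camera("top")
print(PR.inv().apply(plane(T,333.9,112.5,.197)-PT)*1000)
E
python3 -m handwheel '[[[-0.04,0,-0.022],0,0],[[-0.04,0,-0.022],0,0],[[-0.04,0,-0.022],0,0],[[-0.04,0,-0.08],0,0],[[-0.04,0,-0.13],0,0],[[-0.04,0,-0.13],0,0]]'
python3 -m handwheel '[[[-0.05,0.1,-0.1],0,0],[[-0.05,0.15,-0.1],0,0],[[-0.05,0.2,-0.1],0,0],[[-0.05,0.2,-0.1],0,0],[[-0.05,0.2,-0.1],0,0],[[-0.05,0.2,-0.1],0,0]]'
python3 - <<'E'
from h import *
to()
S=read_camera("scene");T=read_camera("top")
cv2.imwrite("pics/a7.png",np.hstack([cv2.resize(x,(400,400),interpolation=cv2.INTER_CUBIC) for x in(S["color"][160:360,255:455],T["color"][80:320,215:455])]))
E
```

```text
time_s: 18.97
tool_pos: [0.6348, 0.2134, 0.2073]
tool_rot: [-176.4, -25.6, 48.8]
force: [-1.6, -1.2, -0.5]
grip_width: 0.0003
grasp_force: 0.7
[  55.06746356 -113.72499232  197.        ]
time_s: 19.52
tool_pos: [0.5816, 0.1385, 0.3121]
tool_rot: [-176.6, -25.9, 48.9]
force: [0.9, 0.3, 0.2]
grip_width: 0.0004
grasp_force: 0.0
time_s: 20.02
tool_pos: [0.6834, -0.0633, 0.365]
tool_rot: [-176.6, -25.6, 48.7]
force: [-0.9, -0.1, -0.3]
grip_width: 0.0005
grasp_force: 0.0
tip [-150.8 -331.4  349.7]
```

View pics/a7.png

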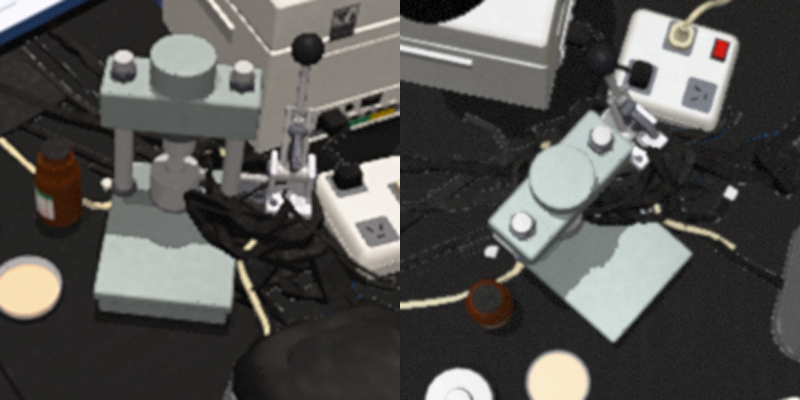

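The knob is at (308,49) in the scene half and (601,55) in the top half; the die stands under the ram and the bottle and dish look unmoved.

```bash
python3 - <<'E'
from h import *
S=read_camera("scene");T=read_camera("top")
P,e=two(S,(408.75,184.25),T,(335.4,112.8));p=PR.inv().apply(P-PT)*1000;print(p,e,"joint",np.arctan2(p[0],p[2]-82)+.45)
E
```

```text
[  53.01221244 -113.67676843  195.10369755] 0.003537743485908435 joint 0.8882992589333919
```

Lever reads about 0.86 (hard stop) and stays there with the robot clear; die in place.

```bash
python3 -c "
from cell import env;print(env.sign_off())"
```

```text
the job is handed in; nothing more can be done
None
```

The job is handed in at about 20 s of the 54 s allowed: the die stands under the ram against the pins, centred to within about 2 mm as the cameras measure it; the lever holds in the float notch (read about 0.89 rad, so at the 0.86 stop within camera error); the bottle and dish looked unmoved.

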